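Turn the bean carousel to the red-lidded jar

TASK

Bring the red-lidded jar to the front of the bean carousel: with the fingers, gently push the brass pegs on the turntable's rim round until that jar stands squarely in line with the brass pointer, then leave it at rest. Do not lift, knock over or shift any jar on its place, and leave the other things on the counter alone.

Things in the scene. Friction and masses are not known exactly. Their poses are not given: they have to be found in the camera images.
- carousel_base: the carousel's fixed foot, a dark steel disc 190 mm across and 18 mm high, fixed to the counter, with a flat brass pointer tongue (28 mm wide, 8 mm high, rounded end) lying on the counter and sticking out from under the turntable to 204 mm from the axis. Origin on the turning axis at counter height; z up; the tongue lies along its -x axis, and that is the carousel's front.
- turntable: the dark wooden turntable, a disc 280 mm across and 20 mm thick, its underside 20 mm and its top 40 mm above the counter; it turns freely either way about its vertical axis, many turns. Origin on the axis at the underside; z up; axes turn with it. The red-lidded jar stands in its own -x direction. It turns with about 0.10 N m friction and 0.12 N m s/rad damping (1 to 2 N pushed sideways at a peg) and stops as soon as it is no longer pushed.
- red_jar: the marked jar, a 60 mm tall, 54 mm wide coffee-bean jar: clear glass, brown beans, red lid. Loose, 100 to 200 g. Origin at the centre of its underside, z up. It stands on the turntable, its centre 75 mm from the turntable's axis, in the direction 180 deg in the turntable's own frame (counter-clockwise from its +x).
- jar1: a 60 mm tall, 54 mm wide coffee-bean jar: clear glass, brown beans, black lid. Loose, 100 to 200 g. Origin at the centre of its underside, z up. It stands on the turntable, its centre 75 mm from the turntable's axis, in the direction 252 deg in the turntable's own frame (counter-clockwise from its +x).
- jar2: a 60 mm tall, 54 mm wide coffee-bean jar: clear glass, brown beans, black lid. Loose, 100 to 200 g. Origin at the centre of its underside, z up. It stands on the turntable, its centre 75 mm from the turntable's axis, in the direction 324 deg in the turntable's own frame (counter-clockwise from its +x).
- jar3: a 60 mm tall, 54 mm wide coffee-bean jar: clear glass, brown beans, black lid. Loose, 100 to 200 g. Origin at the centre of its underside, z up. It stands on the turntable, its centre 75 mm from the turntable's axis, in the direction 36 deg in the turntable's own frame (counter-clockwise from its +x).
- jar4: a 60 mm tall, 54 mm wide coffee-bean jar: clear glass, brown beans, black lid. Loose, 100 to 200 g. Origin at the centre of its underside, z up. It stands on the turntable, its centre 75 mm from the turntable's axis, in the direction 108 deg in the turntable's own frame (counter-clockwise from its +x).
- seat0 (a point): centre of the round cork inlay (57 mm across, flush with the turntable's top) on which red_jar stands; turns with the turntable.
- seat1 (a point): centre of the round cork inlay (57 mm across, flush with the turntable's top) on which jar1 stands; turns with the turntable.
- seat2 (a point): centre of the round cork inlay (57 mm across, flush with the turntable's top) on which jar2 stands; turns with the turntable.
- seat3 (a point): centre of the round cork inlay (57 mm across, flush with the turntable's top) on which jar3 stands; turns with the turntable.
- seat4 (a point): centre of the round cork inlay (57 mm across, flush with the turntable's top) on which jar4 stands; turns with the turntable.
- peg0 (a point): root of a brass finger peg fixed upright on the turntable's rim: 12 mm across, its round top 40 mm above the turntable's top. The point is on the peg's axis at the level of the turntable's top; it is 130 mm from the turning axis, at 216 deg in the turntable's frame, half-way between two jars and further out (its axis 28 mm outside the circle that the jars fill).
- peg1 (a point): root of a brass finger peg fixed upright on the turntable's rim: 12 mm across, its round top 40 mm above the turntable's top. The point is on the peg's axis at the level of the turntable's top; it is 130 mm from the turning axis, at 288 deg in the turntable's frame, half-way between two jars and further out (its axis 28 mm outside the circle that the jars fill).
- peg2 (a point): root of a brass finger peg fixed upright on the turntable's rim: 12 mm across, its round top 40 mm above the turntable's top. The point is on the peg's axis at the level of the turntable's top; it is 130 mm from the turning axis, at 0 deg in the turntable's frame, half-way between two jars and further out (its axis 28 mm outside the circle that the jars fill).
- peg3 (a point): root of a brass finger peg fixed upright on the turntable's rim: 12 mm across, its round top 40 mm above the turntable's top. The point is on the peg's axis at the level of the turntable's top; it is 130 mm from the turning axis, at 72 deg in the turntable's frame, half-way between two jars and further out (its axis 28 mm outside the circle that the jars fill).
- peg4 (a point): root of a brass finger peg fixed upright on the turntable's rim: 12 mm across, its round top 40 mm above the turntable's top. The point is on the peg's axis at the level of the turntable's top; it is 130 mm from the turning axis, at 144 deg in the turntable's frame, half-way between two jars and further out (its axis 28 mm outside the circle that the jars fill).
- cup: white ceramic cup, 76 mm across, 60 mm high, loose on the counter; a bystander. Origin at the centre of its underside.
- dosing_cup: small steel cup, 58 mm across, 50 mm high, loose on the counter; a bystander. Origin at the centre of its underside.
- tamper: wooden tamper, 58 mm across, 80 mm high, standing loose on the counter; a bystander. Origin at the centre of its underside.
- syrup: amber syrup bottle, 60 mm across, 130 mm high, loose on the counter; a bystander. Origin at the centre of its underside.
Mind the look-alikes: they are no part of the job. Leave any pink look-alike of the jar3 alone.

How it is judged:
On the way, in this order (a step that is already met when the one before it is completed fails the run):
1. the fingers push the turntable (contact force between the fingers and turntable above 0.2 N), for 0.04 s.
2. the red-lidded jar stands in line with the pointer (y of red_jar in the frame of carousel_base between -0.012 and 0.012 m and x of red_jar in the frame of carousel_base below -0.05 m), for 0.2 s.
At the end, for the whole second after the job is handed in: The red-lidded jar's centre is within 12 mm of the pointer's centre line, on the pointer's side of the axis; the turntable is at rest (under 0.03 rad/s); all five jars stand upright (within 0.2 rad) on their places on the turntable (within 15 mm) (all of step 2 and angular speed of turntable below 0.03 rad/s and not (distance between red_jar and seat0 above 0.015 m or angle between red_jar's own z axis and vertical above 0.2 rad) and not (distance between jar1 and seat1 above 0.015 m or angle between jar1's own z axis and vertical above 0.2 rad) and not (distance between jar2 and seat2 above 0.015 m or angle between jar2's own z axis and vertical above 0.2 rad) and not (distance between jar3 and seat3 above 0.015 m or angle between jar3's own z axis and vertical above 0.2 rad) and not (distance between jar4 and seat4 above 0.015 m or angle between jar4's own z axis and vertical above 0.2 rad)); the robot touches nothing.
It fails at once if a jar is lifted, tipped (over 0.2 rad) or shifted more than 15 mm on the turntable ((distance between red_jar and seat0 above 0.015 m or angle between red_jar's own z axis and vertical above 0.2 rad) or (distance between jar1 and seat1 above 0.015 m or angle between jar1's own z axis and vertical above 0.2 rad) or (distance between jar2 and seat2 above 0.015 m or angle between jar2's own z axis and vertical above 0.2 rad) or (distance between jar3 and seat3 above 0.015 m or angle between jar3's own z axis and vertical above 0.2 rad) or (distance between jar4 and seat4 above 0.015 m or angle between jar4's own z axis and vertical above 0.2 rad)).
It fails at once if a jar is handled (a finger presses on it with more than 3 N) (contact force between the fingers and red_jar above 3 N or contact force between the fingers and jar1 above 3 N or contact force between the fingers and jar2 above 3 N or contact force between the fingers and jar3 above 3 N or contact force between the fingers and jar4 above 3 N).
It fails at once if the carousel is pushed roughly (over 20 N) (contact force between the fingers and turntable above 20 N).
It fails at once if another thing on the counter is moved more than 20 mm or tipped (distance of any of cup, dosing_cup, tamper, syrup from where it was at the start of the episode above 0.02 m or angle between any of cup, dosing_cup, tamper, syrup's own z axis and vertical above 0.3 rad).
It also fails if it takes over 48 s, if anything falls off the work surface, if the arm or the gripper's body presses on something with over 40 N, if the wrist force passes 120 N, or if a joint passes its speed limit or range.

ROBOT

A 6-joint arm with a two-finger parallel gripper is mounted at the origin on the work surface. World frame = base frame: x ahead of the robot, y to its left, z up, the work surface at z = 0. Lengths are in m, angles in rad, forces in N, time in s.
With the tool pointing down it reaches from about 0.35 to 0.775 m from the base axis. Payload 7.3 kg.
Tool frame: the origin (TCP) lies at the very end of the fingers, on their centre line; the grasp point (between the pads) lies 19 mm behind it (robot.hold_point_z is the distance from the TCP to the grasp point, in m); z points along the fingers, y is the direction in which the jaws open and shut (so a half turn about z gives the same grasp; the last joint's range is limited). The gripper opens to 92 mm and grips with 3 to 60 N. Pads are 19 mm wide; open, the fingers measure 130 mm over their backs; the gripper's body (75 mm by 190 mm) begins 47 mm behind the grasp point.
Start: joints at [1.193, 0.342, 1.524, -0, 1.275, -0.146], TCP at [0.121, 0.511, 0.227] pointing down, gripper open.
Joint ranges: [-2.53, 2.53], [-0.77, 2.02], [0.04, 2.7], [-1, 4.14], [0.28, 2.66], [-3.11, 3.11]. Speed limits (rad/s): [2.57, 2.57, 3.14, 3.14, 3.14, 3.14].

INTERFACE

Orientations are given as [roll, pitch, yaw] about the fixed x, y, z axes, in that order (R = Rz(yaw) Ry(pitch) Rx(roll)).
In Python, from cell import monitor, viewer, robot gives the robot as it stands.
- The arm moves only by the tool move_arm, never from a script. Its argument "deltas" is a list of rows, each an object of numbers: "x", "y", "z": the shift along the tool's x, y, z in m; "wx", "wy", "wz": the turn, a rotation vector about the tool's x, y, z in degrees; "hand": the opening, from 0 (shut) to 1 (fully open). In form: [{"x": .., "y": .., "z": .., "wx": .., "wy": .., "wz": .., "hand": ..}, ...]. A call has 1 to 8 rows; each row is the pose to reach, as a shift and turn from the pose commanded when the call began, along the tool's axes at that moment; what a row does not reach only later rows make up. A row lasts 1/8 s, in which the tool goes at most 62.5 mm and 10.7 degrees, less where a joint would pass 70% of its speed; a pose out of reach is approached as far as the arm can. A call with a gripper value outside its range is refused whole. The fingers move at their own pace and stop on an object; "grip_force" is the grip in N (left out, the last holds). Time passes only in rows, so rows that repeat a pose let the fingers close. It gives the time, the measured TCP pose, the force and the opening at its end, in the units of the state.
- monitor.observe(): the state, without advancing time (a new reading comes with each control period).
- viewer.read_camera(name): name is "scene" or "top" or "wrist"; returns the picture (384x512x3 uint8, red, green, blue); there is no depth.
- viewer.camera_params(name): a dict with "camera_matrix" (3x3 intrinsics, pixels), "R" (3x3) and "t" (3): a world point X has camera coordinates R X + t. Camera axes: x right, y down, z forward; pixel columns grow to the right and rows downward; lengths in m; the calibration is good to about 2 mm. A picture is of the moment at which its call begins: read the wrist's pose just before it. camera_params takes no time and is no camera call; for the wrist camera it gives the pose at the moment of the call.
- robot.hand_in(): hands the job in, once; it reports no verdict.
The state is a dict: "time": time; "qpos": joint angles; "qvel": joint speeds; "joint_efforts": joint torques, N m; "tool_pos": TCP position; "tool_rot": TCP orientation; "contact_force": force on the tool from outside, world axes, zero at the start; "torque": the same for the moment, N m; "opening": finger opening in m.
Only numpy, scipy, OpenCV 4.12 (cv2) and the standard library are available. Lean on these libraries where they do the work, as an engineer would, in place of code of your own. Each camera call takes 0.05 s, during which the arm holds its last target. There are 200 camera calls.

## Working session

There is one attempt and no reset: what is moved stays moved. The work goes in short steps, Python scripts to look and compute and a tool call to move; the robot and the scene stay as the last step left them, time stands still between calls to the robot, and variables do not carry over. Pictures are saved under pics/ and viewed, about 8 in all and at most 12, crops included, and the job is handed in when it is done.

Besides the shell and the picture viewer there is one more tool, called after "Call:" as a command line: name --argument value ..., lists and objects as JSON in quotes. move_arm: Moves the arm, as the interface text tells. Its arguments: {"type":"object","properties":{"deltas":{"type":"array","items":{"type":"object","properties":{"x":{"type":"number"},"y":{"type":"number"},"z":{"type":"number"},"wx":{"type":"number"},"wy":{"type":"number"},"wz":{"type":"number"},"hand":{"type":"number"}}}},"grip_force":{"type":"number"}},"required":["deltas"]}

```bash
mkdir -p pics
python3 - <<'E'
from cell import monitor, viewer, robot
import cv2
for n in("scene","top"):
    im=viewer.read_camera(n); cv2.imwrite(f"pics/{n}0.png",im[:,:,::-1]); p=viewer.camera_params(n);print(n,p)
s=monitor.observe();print(s)
E
```

```text
scene {'camera_matrix': array([[499.48932395,   0.        , 257.37440785],
       [  0.        , 499.48932395, 202.06644972],
       [  0.        ,   0.        ,   1.        ]]), 'R': array([[ 0.69476058,  0.71915167, -0.01134123],
       [ 0.5718893 , -0.56191801, -0.5976544 ],
       [-0.436177  ,  0.40874079, -0.80167362]]), 't': array([-0.40109253, -0.30208285,  2.05623394])}
top {'camera_matrix': array([[363.89807351,   0.        , 253.08956854],
       [  0.        , 363.89807351, 188.71917652],
       [  0.        ,   0.        ,   1.        ]]), 'R': array([[-8.09524678e-03, -9.99964367e-01, -2.39402114e-03],
       [-9.80693443e-01,  8.40697648e-03, -1.95370657e-01],
       [ 1.95383822e-01,  7.66227147e-04, -9.80726555e-01]]), 't': array([0.00602258, 0.55104734, 0.92744614])}
{'time': 0.1, 'qpos': array([ 1.19298651e+00,  3.42635835e-01,  1.52486937e+00,  9.06984137e-06,
        1.27540953e+00, -1.45965287e-01]), 'qvel': array([-2.93197232e-05, -9.70621619e-04, -2.60376256e-03, -8.60673308e-04,
        6.12080765e-04,  3.42872403e-04]), 'joint_efforts': array([ 2.71480283e-03, -4.32004881e+01, -2.44694602e+01,  7.20136170e-02,
        5.25410031e-02, -3.36990263e-05]), 'tool_pos': array([0.12046136, 0.51064216, 0.22614159]), 'tool_rot': array([-3.14028590e+00, -2.00873639e-04,  2.90974534e+00]), 'contact_force': array([ 0.60379735,  0.10711615, -0.10118921]), 'torque': array([-0.02244469,  0.03534466, -0.04808199]), 'opening': 0.0918833721251973}
```

View pics/top0.png

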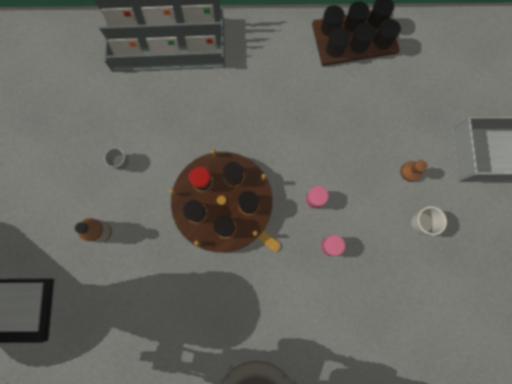

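View pics/scene0.png

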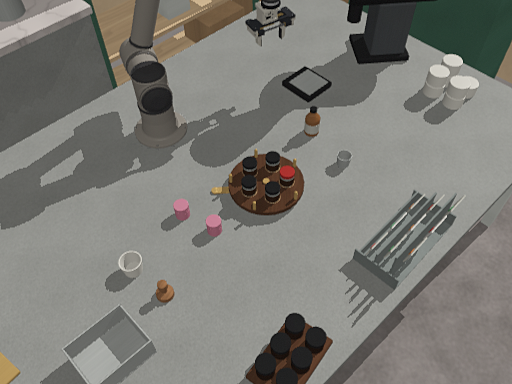

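The top view shows the red lid at (200,177), the pointer tip near (277,246) and the hub at (222,200). The only other candidates are two pink lids, at (318,196) and (334,246), standing off the carousel. I'm taking the red one on the turntable and checking it in a close crop with projected geometry.

```bash
cat > h.py <<'E'
from cell import monitor, viewer, robot
import cv2, numpy as np
def ray(n,uv,z):
    p=viewer.camera_params(n);R,t=p["R"],p["t"]
    d=R.T@np.linalg.solve(p["camera_matrix"],[*uv,1]);c=-R.T@t
    return c+d*(z-c[2])/d[2]
def proj(n,X):
    p=viewer.camera_params(n);q=p["camera_matrix"]@(p["R"]@np.array(X,float)+p["t"]);return q[:2]/q[2]
def blobs(n,im,lo,hi,lo2=None,amin=4):
    h=cv2.cvtColor(im,cv2.COLOR_RGB2HSV);m=cv2.inRange(h,lo,hi)
    k,_,s,c=cv2.connectedComponentsWithStats(m)
    return [(c[i],s[i,4]) for i in range(1,k) if s[i,4]>=amin]
E
python3 - <<'E'
from h import *
im=viewer.read_camera("top")
print("brass",[(c.round(1),a) for c,a in blobs("top",im,(12,140,110),(28,255,255))])
for c,a in blobs("top",im,(0,200,110),(4,255,255),amin=20): print("red",c,a,ray("top",c,.1))
for uv in [(318,196),(334,246)]: print("pink",ray("top",uv,.06))
for n,uv,z in [("tamper",(410,174),0),("cup",(431,220),.06),("dos",(116,158),.05),("syr",(92,231),.05)]: print(n,ray("top",uv,z))
c=im[140:260,160:350];cv2.imwrite("pics/c1.png",cv2.resize(c,None,fx=4,fy=4,interpolation=cv2.INTER_CUBIC)[:,:,::-1])
E
```

```text
brass [(array([408.1, 171.2]), np.int32(143)), (array([419.5, 165.6]), np.int32(69)), (array([262.9, 175.6]), np.int32(11)), (array([171.5, 190.5]), np.int32(4)), (array([220.9, 199.6]), np.int32(64)), (array([254.5, 232.5]), np.int32(12)), (array([270.7, 242.7]), np.int32(142)), (array([195.7, 242.2]), np.int32(12))]
red [199.45614035 176.97807018] 228 [0.57415411 0.13992777 0.1       ]
pink [ 0.52864472 -0.17174461  0.06      ]
pink [ 0.39634106 -0.20764783  0.06      ]
tamper [ 0.60112678 -0.44926373  0.        ]
cup [ 0.46192868 -0.46648878  0.06      ]
dos [0.64161196 0.37897736 0.05      ]
syr [0.44129211 0.42951222 0.05      ]
```

View pics/c1.png

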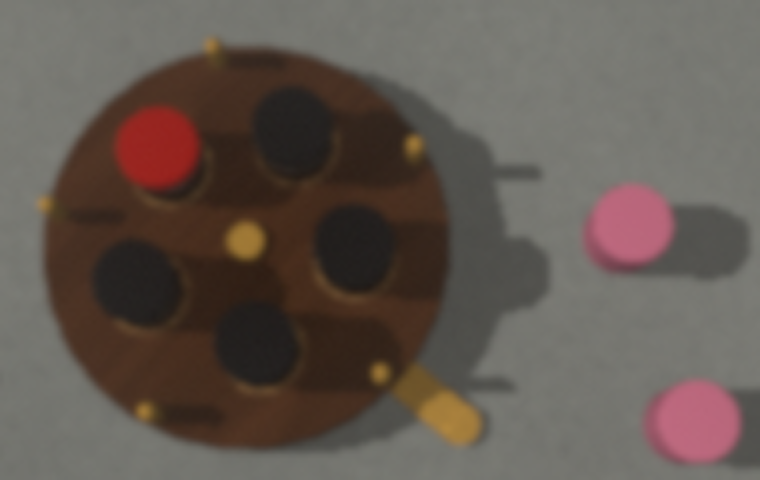

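Run:
```python
from h import *
from scipy.optimize import least_squares
pk=[(213,151),(263.2,175.9),(254.7,232.8),(195.9,242.4),(171.3,190.8)]
P=np.array([ray("top",u,.075)[:2] for u in pk]);red=ray("top",(199.5,177),.1)[:2]
A=np.c_[2*P,np.ones(5)];s=np.linalg.lstsq(A,(P**2).sum(1),rcond=None)[0];c=s[:2];print("circle c",c,"r",np.sqrt(s[2]+c@c))
ang=lambda v:np.degrees(np.arctan2(v[...,1],v[...,0]))
c=P.mean(0);print("mean",c,"peg ang",ang(P-c).round(1),np.linalg.norm(P-c,axis=1))
print("red",ang(red-c),np.linalg.norm(red-c))
im=viewer.read_camera("top");h=cv2.cvtColor(im,cv2.COLOR_RGB2HSV);m=cv2.inRange(h,(12,120,60),(28,255,255))
ys,xs=np.nonzero(m);T=np.array([ray("top",u,.008)[:2] for u in zip(xs,ys)]);r=np.linalg.norm(T-c,axis=1)
T=T[(r>.15)&(r<.22)];print("tongue",len(T),ang(T.mean(0)-c),np.linalg.norm(T.mean(0)-c),T.mean(0))
print("hub",ray("top",(221,199.6),.05))
```

```text
circle c [0.52302717 0.089604  ] r 0.12959671790564042
mean [0.52303192 0.08953657] peg ang [   8.5  -63.1 -135.2  152.6   81. ] [0.12998698 0.12925515 0.12961581 0.12980922 0.12931481]
red 44.55533524178149 0.07165995648548373
tongue 188 -129.3957877048838 0.16459104391498827 [ 0.41857031 -0.03765614]
hub [0.52279183 0.08814797 0.05      ]
```

Plan: straddle the peg at 152.7° with the fingers part open (tool x radial). Lead it about 174° clockwise around the axis at (0.523, 0.0895), from red at 44.7° to the pointer at −129.4°.

```bash
cat > plan.py <<'E'
from h import *
import sys,json
C=np.array([.523,.0895])
def pl(targets):  # (phi deg, r, z): peg-frame poses, yaw=phi
    s=monitor.observe();p=s["tool_pos"];w=s["tool_rot"][2]
    print("t",s["time"],"pos",p.round(4),"yaw",np.degrees(w).round(2),"F",s["contact_force"].round(1),"phi,r",np.degrees(np.arctan2(*(p[:2]-C)[::-1])).round(2),np.linalg.norm(p[:2]-C).round(4))
    for f,r,z in targets:
        a=np.radians(f);d=C+r*np.array([np.cos(a),np.sin(a)])-p[:2]
        x=d@[np.cos(w),np.sin(w)];y=d@[np.sin(w),-np.cos(w)]
        wz=(np.degrees(w)-f+180)%360-180
        print({"x":round(x,4),"y":round(y,4),"z":round(p[2]-z,4),"wz":round(wz,1)})
if __name__=="__main__": pl(json.loads(sys.argv[1]))
E
python3 plan.py "[[152.7,0.13,0.14]]"
```

```text
t 0.2 pos [0.1205 0.5108 0.2263] yaw 166.72 F [ 0.3  0.7 -0.9] phi,r 133.7 0.5826
{'x': np.float64(-0.3624), 'y': np.float64(-0.286), 'z': np.float64(0.0863), 'wz': np.float64(14.0)}
```

Call:
move_arm --deltas '[{"x":-0.04,"y":-0.032,"z":0.005,"wz":2,"hand":0.36},{"x":-0.085,"y":-0.067,"z":0.01,"wz":4,"hand":0.36},{"x":-0.13,"y":-0.103,"z":0.02,"wz":6,"hand":0.36},{"x":-0.18,"y":-0.142,"z":0.03,"wz":8,"hand":0.36},{"x":-0.23,"y":-0.182,"z":0.04,"wz":10,"hand":0.36},{"x":-0.28,"y":-0.221,"z":0.05,"wz":12,"hand":0.36},{"x":-0.325,"y":-0.256,"z":0.06,"wz":13,"hand":0.36},{"x":-0.362,"y":-0.286,"z":0.07,"wz":14,"hand":0.36}]'

```text
schema error: expected keys x, y, z, wx, wy, wz, hand
```

Call:
move_arm --deltas '[{"x":0,"y":0,"z":0.005,"hand":0.36},{"x":0,"y":0,"z":0.01,"hand":0.36}]'

```text
schema error: expected keys x, y, z, wx, wy, wz, hand
```

Run:
```python
from plan import *
pl([(152.7,.13,.055)])
im=viewer.read_camera("wrist");print(monitor.observe()["opening"])
for z in(.075,.04):
    for f in(152.7,):
        u=proj("wrist",[*(C+.13*np.array([np.cos(np.radians(f)),np.sin(np.radians(f))])),z]);print(u)
cv2.imwrite("pics/w1.png",im[:,:,::-1])
```

```text
t 0.2 pos [0.1205 0.5108 0.2263] yaw 166.72 F [ 0.3  0.7 -0.9] phi,r 133.7 0.5826
{'x': np.float64(-0.3624), 'y': np.float64(-0.286), 'z': np.float64(0.1713), 'wz': np.float64(14.0)}
0.09188009322388907
[ 63.26421317 412.74758233]
[ 77.25187036 389.90891199]
```

View pics/w1.png

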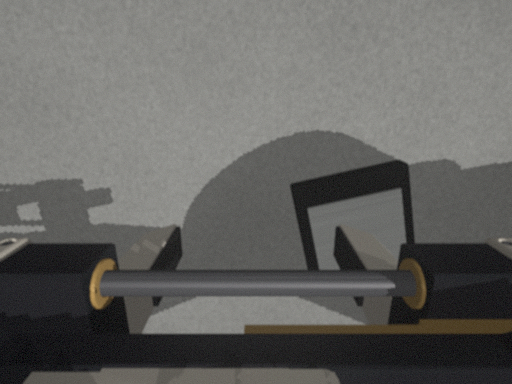

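The move was refused because all the keys are required, and this wrist view from the start pose shows only counter and tray. I'll resend with every key filled.

Call:
move_arm --deltas '[{"x":-0.04,"y":-0.032,"z":0.005,"wx":0,"wy":0,"wz":2,"hand":0.36},{"x":-0.085,"y":-0.067,"z":0.01,"wx":0,"wy":0,"wz":4,"hand":0.36},{"x":-0.13,"y":-0.103,"z":0.02,"wx":0,"wy":0,"wz":6,"hand":0.36},{"x":-0.18,"y":-0.142,"z":0.03,"wx":0,"wy":0,"wz":8,"hand":0.36},{"x":-0.23,"y":-0.182,"z":0.04,"wx":0,"wy":0,"wz":10,"hand":0.36},{"x":-0.28,"y":-0.221,"z":0.05,"wx":0,"wy":0,"wz":12,"hand":0.36},{"x":-0.325,"y":-0.256,"z":0.06,"wx":0,"wy":0,"wz":13,"hand":0.36},{"x":-0.362,"y":-0.286,"z":0.07,"wx":0,"wy":0,"wz":14,"hand":0.36}]'

```text
time: 1.25
tool_pos: [0.4085, 0.1475, 0.1565]
tool_rot: [3.141, 0.001, 2.664]
contact_force: [0.6, 0.1, -0.7]
opening: 0.0333
```

Call:
move_arm --deltas '[{"x":0,"y":0,"z":0.005,"wx":0,"wy":0,"wz":0,"hand":0.36},{"x":0,"y":0,"z":0.01,"wx":0,"wy":0,"wz":0,"hand":0.36},{"x":0,"y":0,"z":0.01,"wx":0,"wy":0,"wz":0,"hand":0.36}]'

```text
time: 1.62
tool_pos: [0.4062, 0.1504, 0.1465]
tool_rot: [-3.141, -0.001, 2.667]
contact_force: [0.4, -0.1, 0.4]
opening: 0.0329
```

Run:
```python
from plan import *
pl([(152.7,.13,.055)])
im=viewer.read_camera("wrist");print(monitor.observe()["opening"])
for z in(.075,.04):
    for f in(152.7,):
        u=proj("wrist",[*(C+.13*np.array([np.cos(np.radians(f)),np.sin(np.radians(f))])),z]);print(u)
cv2.imwrite("pics/w2.png",im[:,:,::-1])
```

```text
t 1.625 pos [0.4062 0.1504 0.1465] yaw 152.82 F [ 0.4 -0.1  0.4] phi,r 152.45 0.1317
{'x': np.float64(-0.0017), 'y': np.float64(-0.0006), 'z': np.float64(0.0915), 'wz': np.float64(0.1)}
0.03279294813444842
[256.76068459 200.25878527]
[256.85226032 187.61558187]
```

View pics/w2.png

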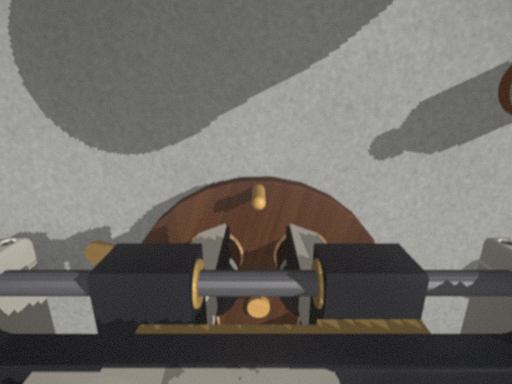

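The peg shows at (259,197), predicted at (257,195), centred between the fingers. I'll lower straight down over it.

Call:
move_arm --deltas '[{"x":-0.001,"y":-0.0005,"z":0.015,"wx":0,"wy":0,"wz":0,"hand":0.36},{"x":-0.0015,"y":-0.0005,"z":0.035,"wx":0,"wy":0,"wz":0,"hand":0.36},{"x":-0.0015,"y":-0.0005,"z":0.055,"wx":0,"wy":0,"wz":0,"hand":0.36},{"x":-0.0015,"y":-0.0005,"z":0.073,"wx":0,"wy":0,"wz":0,"hand":0.36},{"x":-0.0015,"y":-0.0005,"z":0.085,"wx":0,"wy":0,"wz":0,"hand":0.36},{"x":-0.0015,"y":-0.0005,"z":0.091,"wx":0,"wy":0,"wz":0,"hand":0.36},{"x":-0.0015,"y":-0.0005,"z":0.091,"wx":0,"wy":0,"wz":0,"hand":0.36}]'

```text
time: 2.55
tool_pos: [0.4083, 0.1486, 0.0558]
tool_rot: [3.142, -0.0, 2.666]
contact_force: [0.1, 0.6, 0.3]
opening: 0.0332
```

```bash
python3 plan.py "[[151.5,0.13,0.055],[149.5,0.13,0.055],[147,0.13,0.055],[144,0.13,0.055],[140.5,0.13,0.055],[136.5,0.13,0.055],[132.5,0.13,0.055],[128.5,0.13,0.055]]"
```

```text
t 2.55 pos [0.4083 0.1486 0.0558] yaw 152.74 F [0.1 0.6 0.3] phi,r 152.76 0.129
{'x': np.float64(0.0009), 'y': np.float64(0.0029), 'z': np.float64(0.0008), 'wz': np.float64(1.2)}
{'x': np.float64(0.0008), 'y': np.float64(0.0074), 'z': np.float64(0.0008), 'wz': np.float64(3.2)}
{'x': np.float64(0.0003), 'y': np.float64(0.013), 'z': np.float64(0.0008), 'wz': np.float64(5.7)}
{'x': np.float64(-0.0005), 'y': np.float64(0.0198), 'z': np.float64(0.0008), 'wz': np.float64(8.7)}
{'x': np.float64(-0.002), 'y': np.float64(0.0276), 'z': np.float64(0.0008), 'wz': np.float64(12.2)}
{'x': np.float64(-0.0042), 'y': np.float64(0.0364), 'z': np.float64(0.0008), 'wz': np.float64(16.2)}
{'x': np.float64(-0.0071), 'y': np.float64(0.045), 'z': np.float64(0.0008), 'wz': np.float64(20.2)}
{'x': np.float64(-0.0105), 'y': np.float64(0.0534), 'z': np.float64(0.0008), 'wz': np.float64(24.2)}
```

Call:
move_arm --deltas '[{"x":0.001,"y":0.003,"z":0.0005,"wx":0,"wy":0,"wz":1.2,"hand":0.36},{"x":0.0008,"y":0.006,"z":0.0005,"wx":0,"wy":0,"wz":2.6,"hand":0.36},{"x":0.0006,"y":0.009,"z":0.0005,"wx":0,"wy":0,"wz":3.9,"hand":0.36},{"x":0.0004,"y":0.012,"z":0.0005,"wx":0,"wy":0,"wz":5.3,"hand":0.36},{"x":0.0,"y":0.016,"z":0.0005,"wx":0,"wy":0,"wz":7,"hand":0.36},{"x":-0.0005,"y":0.02,"z":0.0005,"wx":0,"wy":0,"wz":8.8,"hand":0.36},{"x":-0.0015,"y":0.025,"z":0.0005,"wx":0,"wy":0,"wz":11,"hand":0.36},{"x":-0.0026,"y":0.03,"z":0.0005,"wx":0,"wy":0,"wz":13.3,"hand":0.36}]'

```text
time: 3.55
tool_pos: [0.4242, 0.174, 0.0551]
tool_rot: [-3.141, -0.001, 2.431]
contact_force: [-0.4, -0.1, 1.7]
opening: 0.0329
```

Run:
```python
from plan import *
s=monitor.observe();p=s["tool_pos"][:2]-C;f=np.degrees(np.arctan2(p[1],p[0]))
pl([(f-d,.13,.055) for d in (3,6,9,12,15,18,21,24)])
```

```text
t 3.55 pos [0.4242 0.174  0.0551] yaw 139.28 F [-0.4 -0.1  1.7] phi,r 139.47 0.13
{'x': np.float64(-0.0002), 'y': np.float64(0.0068), 'z': np.float64(0.0001), 'wz': np.float64(2.8)}
{'x': np.float64(-0.0007), 'y': np.float64(0.0136), 'z': np.float64(0.0001), 'wz': np.float64(5.8)}
{'x': np.float64(-0.0015), 'y': np.float64(0.0203), 'z': np.float64(0.0001), 'wz': np.float64(8.8)}
{'x': np.float64(-0.0028), 'y': np.float64(0.027), 'z': np.float64(0.0001), 'wz': np.float64(11.8)}
{'x': np.float64(-0.0043), 'y': np.float64(0.0337), 'z': np.float64(0.0001), 'wz': np.float64(14.8)}
{'x': np.float64(-0.0062), 'y': np.float64(0.0402), 'z': np.float64(0.0001), 'wz': np.float64(17.8)}
{'x': np.float64(-0.0085), 'y': np.float64(0.0466), 'z': np.float64(0.0001), 'wz': np.float64(20.8)}
{'x': np.float64(-0.0111), 'y': np.float64(0.0529), 'z': np.float64(0.0001), 'wz': np.float64(23.8)}
```

Call:
move_arm --deltas '[{"x":-0.0002,"y":0.0068,"z":0,"wx":0,"wy":0,"wz":3,"hand":0.36},{"x":-0.0007,"y":0.0136,"z":0,"wx":0,"wy":0,"wz":6,"hand":0.36},{"x":-0.0016,"y":0.0203,"z":0,"wx":0,"wy":0,"wz":9,"hand":0.36},{"x":-0.0028,"y":0.027,"z":0,"wx":0,"wy":0,"wz":12,"hand":0.36},{"x":-0.0044,"y":0.0336,"z":0,"wx":0,"wy":0,"wz":15,"hand":0.36},{"x":-0.0064,"y":0.0402,"z":0,"wx":0,"wy":0,"wz":18,"hand":0.36},{"x":-0.0086,"y":0.0466,"z":0,"wx":0,"wy":0,"wz":21,"hand":0.36},{"x":-0.0112,"y":0.0529,"z":0,"wx":0,"wy":0,"wz":24,"hand":0.36}]'

```text
time: 4.55
tool_pos: [0.4669, 0.207, 0.055]
tool_rot: [-3.14, -0.001, 2.012]
contact_force: [-1.1, 0.3, 0.3]
opening: 0.0332
```

Run:
```python
from plan import *
im=viewer.read_camera("top")
pl([(90,.13,.055)])
for c,a in blobs("top",im,(0,200,90),(4,255,255),amin=20):
    v=ray("top",c,.1)[:2]-C; print(c,a,np.degrees(np.arctan2(v[1],v[0])),np.linalg.norm(v))
```

```text
t 4.6 pos [0.468  0.2073 0.0551] yaw 115.14 F [ 1.2 -0.7 -0.7] phi,r 115.03 0.13
{'x': np.float64(-0.0124), 'y': np.float64(0.055), 'z': np.float64(0.0001), 'wz': np.float64(25.1)}
[213.06808511 169.51914894] 235 12.329621805053259 0.07241041246811786
```

It's tracking as planned: red is at 12.3°, and the tool leads the peg by 5.3°. The final tool angle should be about −26.7°, so about 141.7° remains.

Call:
move_arm --deltas '[{"x":-0.0002,"y":0.0068,"z":0,"wx":0,"wy":0,"wz":3,"hand":0.36},{"x":-0.0007,"y":0.0136,"z":0,"wx":0,"wy":0,"wz":6,"hand":0.36},{"x":-0.0016,"y":0.0203,"z":0,"wx":0,"wy":0,"wz":9,"hand":0.36},{"x":-0.0028,"y":0.027,"z":0,"wx":0,"wy":0,"wz":12,"hand":0.36},{"x":-0.0044,"y":0.0336,"z":0,"wx":0,"wy":0,"wz":15,"hand":0.36},{"x":-0.0064,"y":0.0402,"z":0,"wx":0,"wy":0,"wz":18,"hand":0.36},{"x":-0.0086,"y":0.0466,"z":0,"wx":0,"wy":0,"wz":21,"hand":0.36},{"x":-0.0112,"y":0.0529,"z":0,"wx":0,"wy":0,"wz":24,"hand":0.36}]'

```text
time: 5.6
tool_pos: [0.5195, 0.2196, 0.055]
tool_rot: [-3.14, -0.0, 1.594]
contact_force: [-1.3, 1.2, 0.2]
opening: 0.0328
```

Call:
move_arm --deltas '[{"x":-0.0002,"y":0.0068,"z":0,"wx":0,"wy":0,"wz":3,"hand":0.36},{"x":-0.0007,"y":0.0136,"z":0,"wx":0,"wy":0,"wz":6,"hand":0.36},{"x":-0.0016,"y":0.0203,"z":0,"wx":0,"wy":0,"wz":9,"hand":0.36},{"x":-0.0028,"y":0.027,"z":0,"wx":0,"wy":0,"wz":12,"hand":0.36},{"x":-0.0044,"y":0.0336,"z":0,"wx":0,"wy":0,"wz":15,"hand":0.36},{"x":-0.0064,"y":0.0402,"z":0,"wx":0,"wy":0,"wz":18,"hand":0.36},{"x":-0.0086,"y":0.0466,"z":0,"wx":0,"wy":0,"wz":21,"hand":0.36},{"x":-0.0112,"y":0.0529,"z":0,"wx":0,"wy":0,"wz":24,"hand":0.36}]'

```text
time: 6.6
tool_pos: [0.5728, 0.2098, 0.055]
tool_rot: [-3.141, -0.0, 1.175]
contact_force: [-0.7, 0.6, -1.1]
opening: 0.0331
```

```bash
cat > chk.py <<'E'
from plan import *
im=viewer.read_camera("top")
pl([])
for c,a in blobs("top",im,(0,200,60),(4,255,255),amin=20):
    v=ray("top",c,.1)[:2]-C; print(c,a,np.degrees(np.arctan2(v[1],v[0])),np.linalg.norm(v))
cv2.imwrite("pics/chk.png",cv2.resize(im[120:280,140:360],None,fx=3.6,fy=3.6,interpolation=cv2.INTER_CUBIC)[:,:,::-1])
E
python3 chk.py
```

```text
t 6.65 pos [0.5738 0.2093 0.0551] yaw 67.19 F [ 0.7 -0.1  0. ] phi,r 67.03 0.1301
```

Call:
move_arm --deltas '[{"x":-0.0002,"y":0.0068,"z":0,"wx":0,"wy":0,"wz":3,"hand":0.36},{"x":-0.0007,"y":0.0136,"z":0,"wx":0,"wy":0,"wz":6,"hand":0.36},{"x":-0.0016,"y":0.0203,"z":0,"wx":0,"wy":0,"wz":9,"hand":0.36},{"x":-0.0028,"y":0.027,"z":0,"wx":0,"wy":0,"wz":12,"hand":0.36},{"x":-0.0044,"y":0.0336,"z":0,"wx":0,"wy":0,"wz":15,"hand":0.36},{"x":-0.0064,"y":0.0402,"z":0,"wx":0,"wy":0,"wz":18,"hand":0.36},{"x":-0.0086,"y":0.0466,"z":0,"wx":0,"wy":0,"wz":21,"hand":0.36},{"x":-0.0112,"y":0.0529,"z":0,"wx":0,"wy":0,"wz":24,"hand":0.36}]'

```text
time: 7.65
tool_pos: [0.6174, 0.1791, 0.0549]
tool_rot: [-3.141, 0.0, 0.757]
contact_force: [-0.1, 0.6, -0.1]
opening: 0.0333
```

Call:
move_arm --deltas '[{"x":-0.0002,"y":0.0068,"z":0,"wx":0,"wy":0,"wz":3,"hand":0.36},{"x":-0.0007,"y":0.0136,"z":0,"wx":0,"wy":0,"wz":6,"hand":0.36},{"x":-0.0016,"y":0.0203,"z":0,"wx":0,"wy":0,"wz":9,"hand":0.36},{"x":-0.0028,"y":0.027,"z":0,"wx":0,"wy":0,"wz":12,"hand":0.36},{"x":-0.0044,"y":0.0336,"z":0,"wx":0,"wy":0,"wz":15,"hand":0.36},{"x":-0.0064,"y":0.0402,"z":0,"wx":0,"wy":0,"wz":18,"hand":0.36},{"x":-0.0086,"y":0.0466,"z":0,"wx":0,"wy":0,"wz":21,"hand":0.36},{"x":-0.0112,"y":0.0529,"z":0,"wx":0,"wy":0,"wz":24,"hand":0.36}]'

```text
time: 8.65
tool_pos: [0.6457, 0.1329, 0.055]
tool_rot: [-3.141, -0.0, 0.338]
contact_force: [0.8, 1.7, 0.2]
opening: 0.0331
```

Call:
move_arm --deltas '[{"x":-0.0002,"y":0.0068,"z":0,"wx":0,"wy":0,"wz":3,"hand":0.36},{"x":-0.0007,"y":0.0136,"z":0,"wx":0,"wy":0,"wz":6,"hand":0.36},{"x":-0.0016,"y":0.0203,"z":0,"wx":0,"wy":0,"wz":9,"hand":0.36},{"x":-0.0028,"y":0.027,"z":0,"wx":0,"wy":0,"wz":12,"hand":0.36},{"x":-0.0044,"y":0.0336,"z":0,"wx":0,"wy":0,"wz":15,"hand":0.36},{"x":-0.0064,"y":0.0402,"z":0,"wx":0,"wy":0,"wz":18,"hand":0.36},{"x":-0.0086,"y":0.0466,"z":0,"wx":0,"wy":0,"wz":21,"hand":0.36},{"x":-0.0112,"y":0.0529,"z":0,"wx":0,"wy":0,"wz":24,"hand":0.36}]'

```text
time: 9.65
tool_pos: [0.6526, 0.0793, 0.055]
tool_rot: [-3.141, 0.0, -0.081]
contact_force: [-0.7, 1.2, 0.7]
opening: 0.033
```

```bash
python3 chk.py; python3 -c "
from plan import *
pl([(f,.13,.055) for f in (-8,-11,-14,-17,-20,-23,-25,-26.7)])"
```

```text
t 9.7 pos [0.6526 0.0782 0.055 ] yaw -4.78 F [ 0.3 -1.   0.4] phi,r -4.96 0.1301
[246.82724252 205.03654485] 301 -107.94885895562241 0.07548202937010762
t 9.7 pos [0.6526 0.0782 0.055 ] yaw -4.78 F [ 0.3 -1.   0.4] phi,r -4.96 0.1301
{'x': np.float64(-0.0003), 'y': np.float64(0.0069), 'z': np.float64(-0.0), 'wz': np.float64(3.2)}
{'x': np.float64(-0.0009), 'y': np.float64(0.0137), 'z': np.float64(-0.0), 'wz': np.float64(6.2)}
{'x': np.float64(-0.0018), 'y': np.float64(0.0204), 'z': np.float64(-0.0), 'wz': np.float64(9.2)}
{'x': np.float64(-0.003), 'y': np.float64(0.0271), 'z': np.float64(-0.0), 'wz': np.float64(12.2)}
{'x': np.float64(-0.0047), 'y': np.float64(0.0337), 'z': np.float64(-0.0), 'wz': np.float64(15.2)}
{'x': np.float64(-0.0066), 'y': np.float64(0.0402), 'z': np.float64(-0.0), 'wz': np.float64(18.2)}
{'x': np.float64(-0.0081), 'y': np.float64(0.0445), 'z': np.float64(-0.0), 'wz': np.float64(20.2)}
{'x': np.float64(-0.0095), 'y': np.float64(0.0481), 'z': np.float64(-0.0), 'wz': np.float64(21.9)}
```

View pics/chk.png

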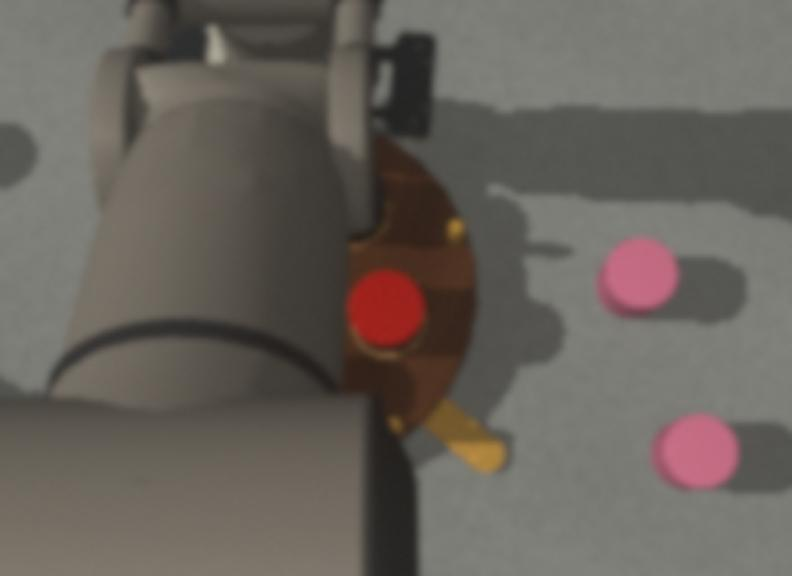

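The red lid is at crop (387,308), standing on its cork and about 21.5° short of the pointer. Here comes the last stretch, slowing at the end.

Call:
move_arm --deltas '[{"x":-0.0003,"y":0.0069,"z":0,"wx":0,"wy":0,"wz":3,"hand":0.36},{"x":-0.0009,"y":0.0137,"z":0,"wx":0,"wy":0,"wz":6,"hand":0.36},{"x":-0.0018,"y":0.0204,"z":0,"wx":0,"wy":0,"wz":9,"hand":0.36},{"x":-0.003,"y":0.0271,"z":0,"wx":0,"wy":0,"wz":12,"hand":0.36},{"x":-0.0047,"y":0.0337,"z":0,"wx":0,"wy":0,"wz":15,"hand":0.36},{"x":-0.0066,"y":0.0402,"z":0,"wx":0,"wy":0,"wz":18,"hand":0.36},{"x":-0.0081,"y":0.0445,"z":0,"wx":0,"wy":0,"wz":20,"hand":0.36},{"x":-0.0092,"y":0.0475,"z":0,"wx":0,"wy":0,"wz":21.5,"hand":0.36}]'

```text
time: 10.7
tool_pos: [0.6397, 0.0325, 0.0551]
tool_rot: [-3.141, 0.0, -0.456]
contact_force: [0.2, 0.2, -0.2]
opening: 0.0331
```

```bash
python3 chk.py
```

```text
t 10.75 pos [0.6396 0.0321 0.0551] yaw -26.18 F [1.2 0.2 0.4] phi,r -26.22 0.13
```

View pics/chk.png

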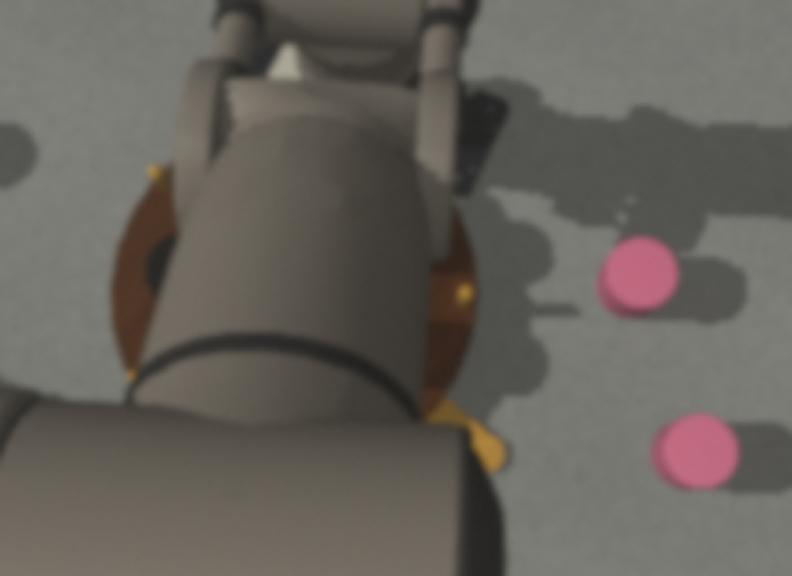

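The arm hides the jar here. Next I ease the finger off the peg, lift straight up, swing aside and look.

Call:
move_arm --deltas '[{"x":0,"y":-0.003,"z":0,"wx":0,"wy":0,"wz":0,"hand":0.36},{"x":0,"y":-0.008,"z":0,"wx":0,"wy":0,"wz":0,"hand":0.36},{"x":0,"y":-0.0085,"z":-0.01,"wx":0,"wy":0,"wz":0,"hand":0.36},{"x":0,"y":-0.0085,"z":-0.03,"wx":0,"wy":0,"wz":0,"hand":0.36},{"x":0,"y":-0.0085,"z":-0.06,"wx":0,"wy":0,"wz":0,"hand":0.36},{"x":0,"y":-0.0085,"z":-0.1,"wx":0,"wy":0,"wz":0,"hand":0.36},{"x":0,"y":-0.0085,"z":-0.14,"wx":0,"wy":0,"wz":0,"hand":0.36},{"x":0,"y":-0.0085,"z":-0.15,"wx":0,"wy":0,"wz":0,"hand":0.36}]'

```text
time: 11.75
tool_pos: [0.645, 0.0401, 0.2092]
tool_rot: [-3.139, -0.006, -0.455]
contact_force: [-0.1, 0.1, -0.1]
opening: 0.033
```

```bash
python3 -c "
from plan import *
s=monitor.observe();p=s['tool_pos'];w=s['tool_rot'][2];d=np.array([.35,.45])-p[:2]
print(p,d@[np.cos(w),np.sin(w)],d@[np.sin(w),-np.cos(w)])"
```

```text
[0.6449845  0.04012282 0.20917529] -0.44506309199735544 -0.2386084808297668
```

Call:
move_arm --deltas '[{"x":-0.04,"y":-0.021,"z":-0.01,"wx":0,"wy":0,"wz":0,"hand":0.36},{"x":-0.085,"y":-0.045,"z":-0.02,"wx":0,"wy":0,"wz":0,"hand":0.36},{"x":-0.135,"y":-0.072,"z":-0.03,"wx":0,"wy":0,"wz":0,"hand":0.36},{"x":-0.185,"y":-0.099,"z":-0.03,"wx":0,"wy":0,"wz":0,"hand":0.36},{"x":-0.235,"y":-0.126,"z":-0.03,"wx":0,"wy":0,"wz":0,"hand":0.36},{"x":-0.285,"y":-0.153,"z":-0.03,"wx":0,"wy":0,"wz":0,"hand":0.36},{"x":-0.335,"y":-0.18,"z":-0.03,"wx":0,"wy":0,"wz":0,"hand":0.36},{"x":-0.38,"y":-0.204,"z":-0.03,"wx":0,"wy":0,"wz":0,"hand":0.36}]'

```text
time: 12.75
tool_pos: [0.3902, 0.3916, 0.2346]
tool_rot: [3.141, 0.001, -0.455]
contact_force: [0.6, -0.8, 0.2]
opening: 0.0333
```

Call:
move_arm --deltas '[{"x":-0.04,"y":-0.021,"z":0,"wx":0,"wy":0,"wz":0,"hand":0.36},{"x":-0.065,"y":-0.035,"z":0,"wx":0,"wy":0,"wz":0,"hand":0.36},{"x":-0.065,"y":-0.035,"z":0,"wx":0,"wy":0,"wz":0,"hand":0.36}]'

```text
time: 13.12
tool_pos: [0.3473, 0.4514, 0.2344]
tool_rot: [3.14, 0.001, -0.452]
contact_force: [0.1, -1.0, -0.9]
opening: 0.0329
```

```bash
python3 chk.py
```

```text
t 13.175 pos [0.3483 0.4504 0.2345] yaw -25.97 F [ 0.8 -0.3  0.3] phi,r 115.83 0.401
[241.36227545 215.00299401] 334 -130.0768867932555 0.07558989222114953
```

View pics/chk.png

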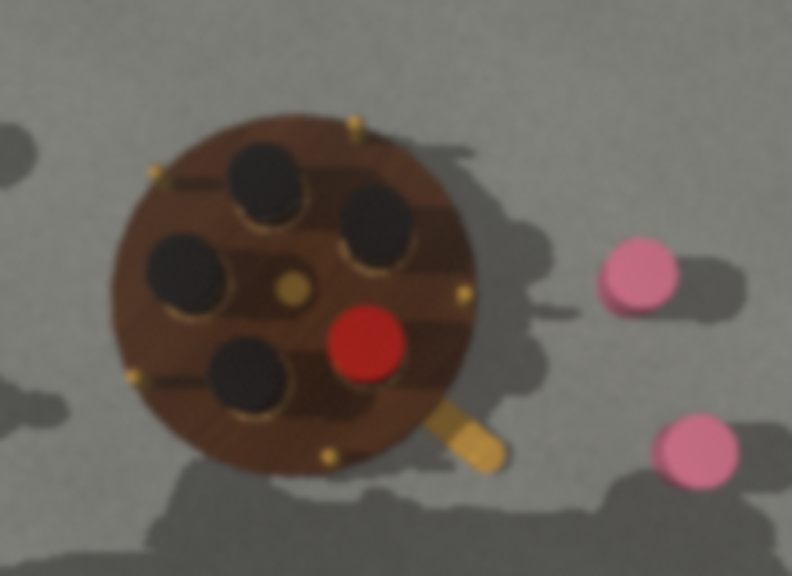

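The red lid, crop (367,343), is at −130.1° against the pointer at −129.4°, about 1 mm off line. All five jars are upright on their corks, and the arm is clear at rest.

```bash
python3 -c "
from cell import robot
print(robot.hand_in())"
```

```text
the job is handed in; nothing more can be done
None
```

The red-lidded jar now stands in line with the brass pointer, and I handed the job in; no verdict came back. I straddled one brass peg with the part-open fingers and led the turntable about 174° clockwise. Then I eased the finger off the peg, lifted straight up and moved the arm clear, at about 13 s of the 48 s allowed.

- **Alignment:** in the last top view the red jar was at −130.1° and the pointer at −129.4°. That is about 1 mm off the centre line, against the 12 mm allowed.
- **Jars:** all five looked upright and on their corks in that view.
- **Rest and contact:** the turntable's speed was not measured. The arm was parked clear and touching nothing, and force readings during the job stayed under about 2 N.
- **Other things on the counter:** the pink look-alikes had not moved. The cups, tamper and syrup bottle were outside that last crop, but the arm stayed clear of them.
- **Refused command:** my first move command was refused for missing keys, so nothing moved until I resent it.

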